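Hang the tube caddy on the water bath's cleat rail

ROBOT

A 6-joint arm with a two-finger parallel gripper is mounted at the origin on the work surface. World frame = base frame: x ahead of the robot, y to its left, z up, the work surface at z = 0. Lengths are in m, angles in rad, forces in N, time in s.
With the tool pointing down it reaches from about 0.25 to 0.725 m from the base axis. Payload 4 kg.
Tool frame: the origin (TCP) lies at the very end of the fingers, on their centre line; the grasp point (between the pads) lies 19 mm behind it; z points along the fingers, y is the line along which they close (so a half turn about z gives the same grasp; the last joint's range is limited). The gripper opens to 85 mm and grips with 20 to 120 N. Pads are 22 mm wide; open, the fingers measure 114 mm over their backs; the gripper's body (76 mm by 85 mm) begins 54 mm behind the grasp point. The pads swing forward as they close: fully open they stand 13 mm farther back than shut.
Start: joints at [1.252, 0.241, 0.005, 1.335, 0, 1.571], TCP at [0.157, 0.475, 0.231] pointing down, gripper open.
Joint ranges: [-2.72, 2.72], [-1.05, 1.87], [-1.09, 1.28], [-1.99, 2.15], [-1.42, 1.44], [-3.14, 3.14]. Speed limits (rad/s): [2.79, 2.79, 3.14, 3.14, 3.14, 3.14].

INTERFACE

Orientations are given as a unit quaternion [x, y, z, w].
In Python, from workcell import bot, vision, workorder, boxes_of gives the robot as it stands.
- The arm moves only by the tool send_rows, never from a script. Its argument "motion" is text: rows parted by semicolons, each of 5 numbers parted by spaces: the closure, from -1 (fully open) to 1 (shut), so that 0 is half open, then the shift along the tool's x, y, z in cm, then the turn about the tool's z in rad. In form: claw x y z twist; .... A call has 1 to 5 rows; each row is the pose to reach, as a shift and turn from the pose commanded when the call began, along the tool's axes at that moment; what a row does not reach only later rows make up. A row lasts 1/10 s, in which the tool goes at most 50 mm and 8.59 degrees, less where a joint would pass 70% of its speed; a pose out of reach is approached as far as the arm can. A call with a gripper value outside its range is refused whole. The fingers move at their own pace and stop on an object; the grip force is fixed at half the most. Time passes only in rows, so rows that repeat a pose let the fingers close. It gives the time, the measured TCP pose, the force, the opening and the grip force at its end, in the units of the state.
- bot.get_obs(): the state, without advancing time (a new reading comes with each control period).
- vision.camera(name): name is "side" or "top"; returns the picture (420x560x3 uint8, red, green, blue); there is no depth.
- vision.camera_model(name): a dict with "fov_y" (degrees; the focal length in pixels is half the picture's height over the tangent of half this angle, whatever the lens; pixels are square), "cx", "cy" (the principal point, pixels), "world_from_camera" (4x4, takes a point from camera to world coordinates). Camera axes: x right, y down, z forward; pixel columns grow to the right and rows downward; lengths in m; the calibration is good to about 2 mm. A picture is of the moment at which its call begins. camera_model takes no time and is no camera call.
- workorder.job_done(): hands the job in; it is judged then, once.
Trained networks look in the newest picture that a camera, given by its name, has taken for a name from the list of things; names that differ only in an ending like _2 or _b are one class to them, and where a whole thing is asked for, a point or a joint stands for the part that bears it (a point fixed in the world has none). Each returns a list of dicts, best first, with "conf" (0 to 1); they miss things now and then, are a little off and sometimes report something else, mostly with a low value. They report only what shows in the picture. A call takes as long as a camera call.
- boxes_of(camera, target): "rect" ([centre column, centre row, width, height] in pixels, round what is visible of it).
The state is a dict: "clock": time; "joint_pos": joint angles; "joint_vel": joint speeds; "tau": joint torques, N m; "eef_pos": TCP position; "tool_rot": TCP orientation; "ft_force": force on the tool from outside, world axes, zero at the start; "ft_torque": the same for the moment, N m; "grip_width": finger opening in m; "grasp_force": force on a finger pad.
Only numpy, scipy, OpenCV 4.12 (cv2) and the standard library are available. Lean on these libraries where they do the work, as an engineer would, in place of code of your own. Each camera call takes 0.05 s, during which the arm holds its last target. There are 200 camera calls.

TASK

Hang the blue tube caddy on the cleat rail at the side of the water bath. Carry it by its yellow fin, tip its top well towards the bath (about 15 degrees) so that its angled steel strip goes over the cleat first, feel along the rail until the strip's gap drops over the orange locator, and only then let the caddy swing upright and settle fully home, foot against the bath, and let go. Be gentle: push on the bath and rail with no more than about 20 N, and do not move the tumbler, the paper cups or the jar.

Things in the scene. Friction and masses are not known exactly. Their poses are not given: they have to be found in the camera images.
- bath: White water bath, 280 mm deep x 300 wide x 180 high, lid closed (lid handle to z=205, 235 mm behind the rail face), fixed. Origin: on the table below the middle of its flat rail face. Frame: z up; rail face is the plane x=0, the bath is at x>0, the caddy hangs at x<0; y runs along the rail. Caddy hung home: axes parallel to these, caddy origin at x=-57, z=74 mm, y as the locator's within 1.5 mm.
- cleat_tip (a point): Middle of the aluminium cleat's top edge, bath frame x=-24, y=0, z=157 mm. The cleat, 5 mm thick and 142 long between its ends, leans 30 deg outward from the bath. Behind it is a V pocket, 21 mm wide at its mouth, with a flat floor at z=134, 7 mm wide (x=-7 to 0). Black end cheeks, top z=162, inner faces y=+-71, close its ends.
- rail_mid (a point): Middle of the pocket mouth, bath frame x=-10, y=0, z=157 mm. An orange locator block, 10 mm wide along y, fills the pocket (x=-1.5 to -19.5) up to z=160. It is clamped somewhere from y=-22 to +22, different each time and not measured: see it or feel it. The strip rests on its top until the strip's gap is over it, and then drops 26 mm to the floor.
- caddy: Blue test-tube caddy, 50 deep (x) x 90 wide (y) x 95 mm high, 0.28 to 0.46 kg, loose, upright on the table, with four capped tubes fixed along its front (tops z=100). Origin: centre of its underside; +x is its rear (strip side), z up. Tipping its top towards the bath is a turn about its +y.
- grip (a point): Grip point in the yellow fin on top: caddy x=0, y=0, z=130 mm. The fin is 14 mm thick (x), 64 long (y), z=94 to 151 mm. Caddy's axes.
- strip_tip (a point): Middle of the steel strip's lower edge: caddy x=52, y=0, z=60 mm; home it is at x=-5, z=134 in the bath frame. The strip, 5 mm thick, slopes 30 deg from vertical, from x=34, z=92 down and rearward to this edge, in two halves (y=6.5 to 46 mm each side) with a 13 mm gap between for the locator. A web (x=21 to 39, z=89 to 95) carries it.
- foot (a point): Middle of the rearmost face of the caddy's two rear feet: caddy x=57, y=0, z=7 mm (feet z=2 to 12). Home: x=0 in the bath frame. They reach farther back than the strip: come over the cleat from in front, low enough for the feet to pass below it (cleat's foot z=122), not straight down from above.
- tumbler: Clear glass tumbler, 76 mm wide, 88 high, standing; origin under its centre. Leave alone.
- cups: Stack of white paper cups upside down, 70 mm wide, 85 high; origin under its centre. Leave alone.
- jar: Amber glass jar, 52 mm wide, 75 high; origin under its centre. Leave alone.

How it is judged:
On the way:
1. With the caddy's top tipped towards the bath (over 6 deg, feet more than 10 mm off the bath), its strip has dropped over the locator at least 8 mm behind the cleat (x of strip_tip in the frame of bath between -0.024 and 0.002 m and z of strip_tip in the frame of bath below 0.149 m and angle between caddy's own z axis and vertical above 0.105 rad and x of foot in the frame of bath below -0.01 m and y of strip_tip in the frame of bath between -0.028 and 0.028 m and angle between the y axis of caddy and the y axis of bath, either way round below 0.15 rad), for 0.1 s.
At the end, for the whole second after the job is handed in: The caddy hangs on the rail, released and at rest (below 20 mm/s): strip edge within 3 mm of home height, behind the cleat and over the locator, caddy upright and parallel to the rail within 0.06 rad, feet within 4 mm of the bath (z of strip_tip in the frame of bath between 0.13 and 0.137 m and x of strip_tip in the frame of bath between -0.01 and 0.002 m and x of foot in the frame of bath above -0.004 m and angle between caddy's own z axis and vertical below 0.06 rad and angle between the y axis of caddy and the y axis of bath, either way round below 0.06 rad and y of strip_tip in the frame of bath between -0.028 and 0.028 m and linear speed of caddy below 0.02 m/s and contact force between caddy and the fingers below 0.1 N); the robot touches nothing.
It fails at once if The caddy is pushed on the bath, rail or locator with more than 30 N (contact force between caddy and bath above 30 N).
It fails at once if The arm or gripper pushes the bath with more than 30 N (contact force between any of the arm, the fingers and bath above 30 N).
It fails at once if The tumbler, the cups or the jar are moved more than 20 mm (distance of any of tumbler, cups, jar from where it was at the start of the episode above 0.02 m).
It also fails if it takes over 61 s, if anything falls off the work surface, if the arm or the gripper's body presses on something with over 40 N, if the wrist force passes 120 N, or if a joint passes its speed limit or range.

## Working session

There is one attempt and no reset: what is moved stays moved. The work goes in short steps, Python scripts to look and compute and a tool call to move; the robot and the scene stay as the last step left them, time stands still between calls to the robot, and variables do not carry over. Pictures are saved under pics/ and viewed, at most 10 in all, crops included, and the job is handed in when it is done.

Besides the shell and the picture viewer there is one more tool, called after "Emit:" in YAML: its name, and indented under it one key for each argument. send_rows: Moves the arm, as the interface text tells. Its arguments: {"type":"object","properties":{"motion":{"type":"string"}},"required":["motion"]}

```bash
ls; mkdir -p pics
python3 - <<'E'
from workcell import bot, vision, workorder, boxes_of
import cv2,numpy as np
o=bot.get_obs(); print({k:np.round(v,4) for k,v in o.items()})
for c in("side","top"):
    im=vision.camera(c); cv2.imwrite(f"pics/{c}0.png",im[...,::-1]); m=vision.camera_model(c); print(c,m)
    for t in ["bath","cleat_tip","rail_mid","caddy","grip","strip_tip","foot","tumbler","cups","jar"]:
        try: print(t,[(np.round(d["rect"],1).tolist(),round(d["conf"],2)) for d in boxes_of(c,t)[:2]])
        except Exception as e: print(t,e)
E
```

```text
pics
{'clock': np.float64(0.0), 'joint_pos': array([1.252 , 0.2414, 0.0038, 1.3352, 0.    , 1.5708]), 'joint_vel': array([-0.0017, -0.0001, -0.0008,  0.0013,  0.0006, -0.0026]), 'tau': array([ 6.00000e-04, -3.72315e+01,  2.52409e+01,  1.70000e-02,
        1.00000e-04,  0.00000e+00]), 'eef_pos': array([0.1565, 0.4742, 0.2304]), 'tool_rot': array([ 1.587e-01,  9.873e-01, -1.000e-03, -2.000e-04]), 'ft_force': array([ 0.2613, -0.2501,  0.2758]), 'ft_torque': array([ 0.0627, -0.0499, -0.0061]), 'grasp_force': np.float64(0.0), 'grip_width': np.float64(0.0855)}
side {'fov_y': 50.160116002925534, 'cx': 279.57267913381907, 'cy': 206.7450162573294, 'world_from_camera': array([[-0.84949237, -0.31549135,  0.42288051,  0.22870893],
       [-0.52748235,  0.49086945, -0.69340432,  0.70434057],
       [ 0.01118394, -0.81210369, -0.58340597,  0.61984637],
       [ 0.        ,  0.        ,  0.        ,  1.        ]])}
bath [([370.4, 136.9, 146.1, 120.7], 0.58)]
cleat_tip [([371.0, 137.4, 142.7, 124.1], 0.89)]
rail_mid [([369.4, 136.7, 140.8, 118.4], 0.63)]
caddy [([289.1, 234.9, 58.5, 72.7], 0.94)]
gr
[... 565 characters left out ...]
0.01652353,  0.08479807],
       [-0.02235753, -0.19348103, -0.98084924,  0.9517307 ],
       [ 0.        ,  0.        ,  0.        ,  1.        ]])}
bath [([472.2, 205.8, 172.6, 177.7], 0.61)]
cleat_tip [([474.3, 207.3, 171.4, 174.0], 0.59), ([173.9, 293.6, 38.2, 32.1], 0.54)]
rail_mid [([474.1, 206.0, 171.9, 175.8], 0.79)]
caddy [([278.4, 226.2, 48.2, 54.1], 0.75)]
grip [([277.4, 227.8, 42.6, 48.5], 0.73), ([175.8, 293.2, 33.4, 29.9], 0.59)]
strip_tip [([279.8, 226.5, 41.8, 45.4], 0.58)]
foot [([279.1, 227.1, 44.1, 55.3], 0.85)]
tumbler [([162.8, 208.9, 38.0, 29.9], 0.71), ([278.9, 225.8, 47.5, 55.3], 0.68)]
cups [([176.6, 291.9, 36.7, 32.5], 0.69)]
jar [([225.8, 171.4, 28.4, 28.0], 0.98)]
```

View pics/side0.png

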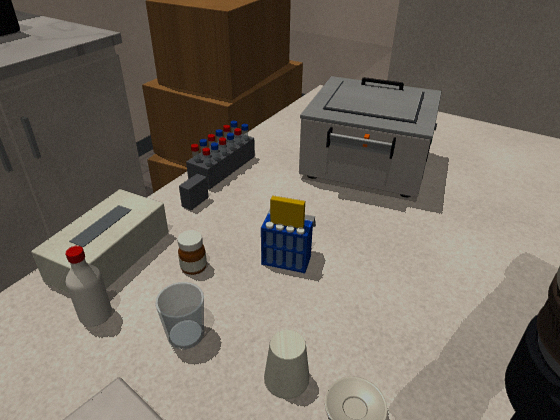

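View pics/top0.png

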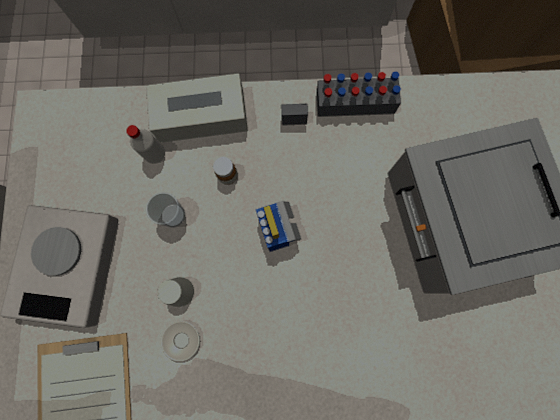

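Side picture: the caddy is at (288,235), the bath's rail face at (365,150) with the orange locator at (367,135). Top picture: the caddy is at (278,226) and the locator at (421,227). I'll enlarge both areas next.

Run:
```python
import cv2,numpy as np
def crop(f,x,y,w,h,s):
    im=cv2.imread(f)[y:y+h,x:x+w]; im=cv2.resize(im,None,fx=s,fy=s,interpolation=cv2.INTER_CUBIC)
    im=np.clip(im.astype(float)*1.6,0,255).astype(np.uint8)
    for g in range(0,w,10):
        cv2.line(im,(g*s,0),(g*s,6),(0,255,0),1)
        if g%20==0: cv2.putText(im,str(x+g),(g*s,18),0,.4,(0,255,0),1)
    for g in range(0,h,10):
        cv2.line(im,(0,g*s),(6,g*s),(0,255,0),1)
        if g%20==0: cv2.putText(im,str(y+g),(8,g*s+4),0,.4,(0,255,0),1)
    return im
a=crop("pics/top0.png",240,190,75,75,5);b=crop("pics/top0.png",382,160,80,120,5)
H=600
o=np.zeros((H,790,3),np.uint8);o[:375,:375]=a;o[:600,380:780]=b;cv2.imwrite("pics/topc.png",o)
a=crop("pics/side0.png",250,190,75,85,5);b=crop("pics/side0.png",295,75,80,120,5);b=crop("pics/side0.png",298,70,150,130,3)
o=np.zeros((H,790,3),np.uint8);o[:425,:375-0]=a;
b=crop("pics/side0.png",320,110,82,85,5);o[:425,380:790]=b;cv2.imwrite("pics/sidec.png",o)
```

```text
(no output)
```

View pics/topc.png

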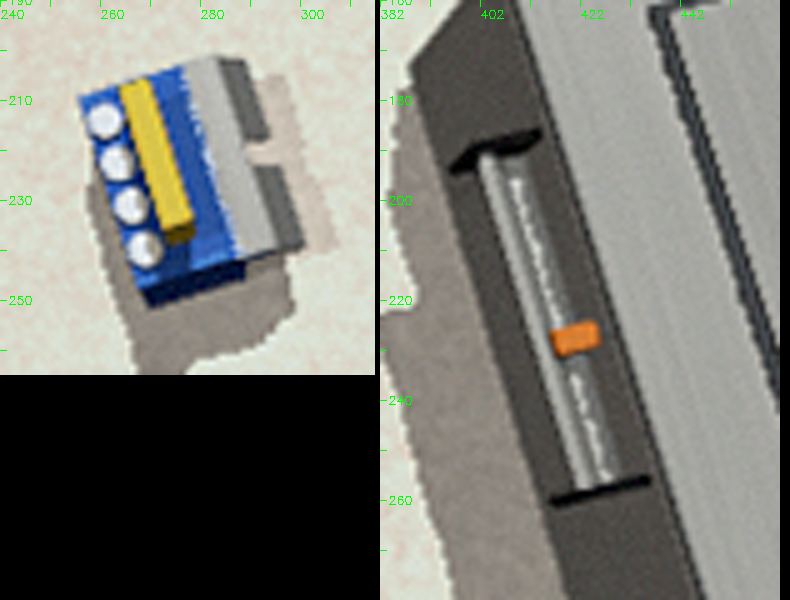

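View pics/sidec.png

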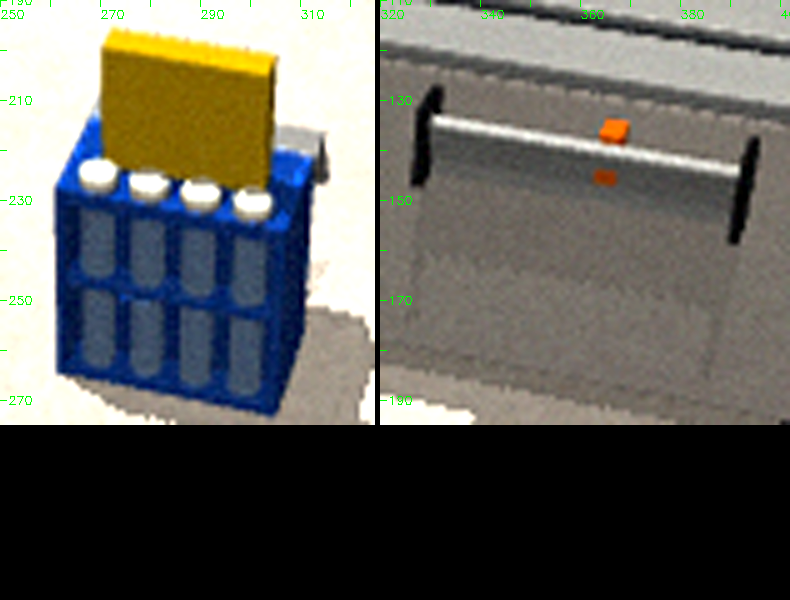

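Both enlargements show clean features: fin corners, strip ends, cleat, cheeks and locator, all orange at about (416,227) in top. I'll fit the poses of bath, locator and caddy to these by least squares.

```bash
cat > h.py <<'E'
import numpy as np
from scipy.optimize import least_squares
from workcell import vision
M={c:vision.camera_model(c) for c in("side","top")}
def proj(c,P):
    m=M[c];T=np.linalg.inv(m["world_from_camera"]);f=210/np.tan(np.radians(m["fov_y"]/2))
    p=T[:3,:3]@P+T[:3,3];return np.array([m["cx"]+f*p[0]/p[2],m["cy"]+f*p[1]/p[2]])
def w(p,P): c,s=np.cos(p[2]),np.sin(p[2]);return np.array([p[0]+c*P[0]-s*P[1],p[1]+s*P[0]+c*P[1],P[2]])
E
python3 - <<'E'
from h import *
tc=lambda X,Y:((X+.5)/5-.5+240,(Y+.5)/5-.5+190)
tb=lambda X,Y:((X-380+.5)/5-.5+382,(Y+.5)/5-.5+160)
sc=lambda X,Y:((X+.5)/5-.5+250,(Y+.5)/5-.5+190)
sb=lambda X,Y:((X-380+.5)/5-.5+320,(Y+.5)/5-.5+110)
C=[("top",-7,32,151,tc(120,85)),("top",7,32,151,tc(150,80)),("top",-7,-32,151,tc(166,232)),("top",7,-32,151,tc(192,221)),
("top",-25,45,95,tc(80,97)),("top",-25,-45,95,tc(147,292)),("top",25,-45,95,tc(245,262)),
("top",52,46,60,tc(250,60)),("top",52,6.5,60,tc(270,138)),("top",52,-6.5,60,tc(280,165)),("top",52,-46,60,tc(303,248)),
("side",-7,32,151,sc(103,46)),("side",-7,-32,151,sc(271,76)),("side",7,32,151,sc(111,28)),("side",7,-32,151,sc(277,54)),
("side",-25,45,0,sc(57,373)),("side",-25,-45,0,sc(275,413))]
B=[("top",-24,71,157,tb(480,155)),("top",-24,-71,157,tb(582,490)),("side",-24,71,157,sb(435,117)),("side",-24,-71,157,sb(738,172)),]
L=[("top",-19.5,5,160,tb(549,332)),("top",-1.5,5,160,tb(597,320)),("top",-1.5,-5,160,tb(601,342)),("top",-19.5,-5,160,tb(555,357)),
("side",-1.5,5,160,sb(607,120)),("side",-1.5,-5,160,sb(629,122)),("side",-19.5,-5,160,sb(625,143)),("side",-19.5,5,160,sb(600,138))]
def rC(p):return np.concatenate([proj(c,w(p,np.array([x,y,z])/1e3))-q for c,x,y,z,q in C])
def rB(p):
    r=[proj(c,w(p,np.array([x,y,z])/1e3))-q for c,x,y,z,q in B]+[proj(c,w(p,np.array([x,y+1e3*p[3],z])/1e3))-q for c,x,y,z,q in L]
    return np.concatenate(r)
s=least_squares(rC,[.4,.08,-1.4],loss="soft_l1");print("caddy",s.x,np.round(rC(s.x).reshape(-1,2),1).tolist())
print("grip",w(s.x,np.array([0,0,.13])))
s=least_squares(rB,[.4,-.2,-1.4,0],loss="soft_l1");print("bath",s.x,np.round(rB(s.x).reshape(-1,2),1).tolist())
E
```

```text
caddy [ 0.56854608  0.11900146 -1.29211207] [[-0.3, 0.2], [0.1, -0.8], [-0.4, -0.2], [0.9, -0.0], [-0.1, 0.2], [-1.6, -0.5], [0.6, -1.4], [-1.3, 0.3], [-0.0, 0.6], [-0.3, 0.5], [0.5, 0.2], [-0.4, -0.4], [-0.0, -0.5], [0.2, -0.9], [0.5, -0.4], [0.2, -0.1], [0.2, 0.9]]
grip [0.56854608 0.11900146 0.13      ]
bath [ 0.55601188 -0.19142874 -1.37113338 -0.01179163] [[0.4, 0.1], [0.3, 0.1], [-1.2, 0.2], [0.4, -0.2], [0.1, 0.1], [-0.9, 0.5], [-0.2, 0.8], [0.4, -0.2], [0.0, -0.1], [-0.0, 0.2], [-0.8, -0.6], [-0.2, -0.3]]
```

Emit:
send_rows:
  motion: "-1 -50.2 -20.8 0 0.973;-1 -50.2 -20.8 0 0.973;-1 -50.2 -20.8 0 0.973;-1 -50.2 -20.8 0 0.973;-1 -50.2 -20.8 0 0.973"

```text
clock: 1.6
eef_pos: [0.3472, 0.3102, 0.2316]
tool_rot: [0.512, 0.859, 0.0, 0.0]
ft_force: [1.4, 0.7, -0.5]
grip_width: 0.0856
grasp_force: 0.0
```

```bash
cat >> h.py <<'E'
import sys
from scipy.spatial.transform import Rotation as R
from workcell import bot
def go(P,yaw):
    "shift (cm, tool axes) and twist to bring TCP to P with tool y at yaw"
    o=bot.get_obs();Q=R.from_quat(o["tool_rot"]).as_matrix();d=Q.T@(np.array(P)-o["eef_pos"])*100
    y=np.arctan2(Q[1,1],Q[0,1]);t=-((yaw-y+np.pi/2)%np.pi-np.pi/2)
    print("t",round(float(o["clock"]),2),"at",np.round(o["eef_pos"],4),"yaw",round(y,3),"tilt z",np.round(Q[:,2],3),"move",np.round(d,2),round(t,3),"F",np.round(o["ft_force"],1),"T",np.round(o["ft_torque"],2),"grip",o["grip_width"],o["grasp_force"])
BATH=np.array([0.5560,-0.1914,-1.3711]);CAD=np.array([.5685,.1190,-1.2921])
E
python3 -c "
from h import *
go([.5685,.119,.231],.2787)"
```

```text
t 1.6 at [0.3472 0.3102 0.2316] yaw 0.496 tilt z [ 0.001  0.001 -1.   ] move [-27.35  10.35   0.06] 0.218 F [ 1.4  0.7 -0.5] T [ 0.05 -0.05  0.04] grip 0.08562747647569498 0.0
```

Emit:
send_rows:
  motion: "-1 -27.4 10.4 0 0.22;-1 -27.4 10.4 0 0.22;-1 -27.4 10.4 0 0.22;-1 -27.4 10.4 0 0.22;-1 -27.4 10.4 0 0.22"

```text
clock: 2.1
eef_pos: [0.5377, 0.1477, 0.2315]
tool_rot: [0.601, 0.799, 0.0, 0.0]
ft_force: [1.1, 1.1, 0.1]
grip_width: 0.0854
grasp_force: 0.0
```

```bash
python3 -c "
from h import *
go([.5685,.119,.118],.2787)"
```

```text
t 2.1 at [0.5377 0.1477 0.2315] yaw 0.282 tilt z [ 0.  0. -1.] move [-3.62  2.15 11.35] 0.003 F [1.1 1.1 0.1] T [ 0.03 -0.02 -0.02] grip 0.085423638363428 0.0
```

Emit:
send_rows:
  motion: "-1 -3.6 2.15 0 0;-1 -3.6 2.15 3 0;-1 -3.6 2.15 6 0;-1 -3.6 2.15 9 0;-1 -3.6 2.15 11.9 0"

```text
clock: 2.6
eef_pos: [0.5669, 0.1204, 0.111]
tool_rot: [0.601, 0.799, -0.0, -0.0]
ft_force: [-0.3, -0.2, 0.7]
grip_width: 0.0856
grasp_force: 0.0
```

Emit:
send_rows:
  motion: "-1 0 0 0 0;1 0 0 0 0;1 0 0 0 0;1 0 0 0 0;1 0 0 0 0"

```text
clock: 3.1
eef_pos: [0.5685, 0.1212, 0.1144]
tool_rot: [0.601, 0.799, 0.002, 0.001]
ft_force: [0.7, 0.8, 3.2]
grip_width: 0.0632
grasp_force: 67.3
```

```bash
python3 -c "
from h import *
go([.5685,.119,.3],.2787)
import cv2
a=vision.camera('side')[130:290,200:360];b=vision.camera('top')[130:290,200:360]
cv2.imwrite('pics/g.png',np.hstack([cv2.resize(np.clip(i*1.5,0,255).astype('uint8'),(400,400),interpolation=2) for i in(a,b)])[...,::-1])"
```

```text
t 3.1 at [0.5685 0.1212 0.1144] yaw 0.282 tilt z [ 0.004  0.001 -1.   ] move [ -0.21   0.02 -18.56] 0.003 F [0.7 0.8 3.2] T [ 0.13 -0.04  0.03] grip 0.06322522628652763 67.33855962753296
```

View pics/g.png

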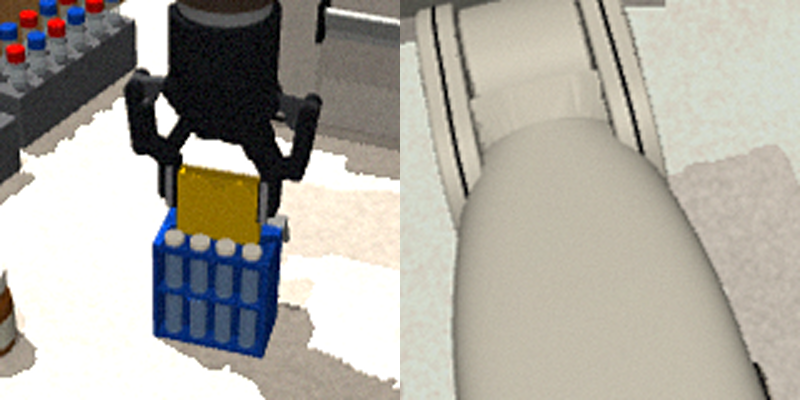

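The fin is gripped lengthwise, with a pad on each end at about (168,190) and (262,200) in the crop, and the caddy stands upright. I'll lift it and carry it to the front of the rail, so I can see whether it swings.

```bash
python3 -c "
from h import *
go(w(BATH,np.array([-.125,-.012,.2614])),.2)"
```

```text
t 3.2 at [0.5685 0.1212 0.1144] yaw 0.282 tilt z [ 0.004  0.001 -1.   ] move [-17.12 -10.   -14.75] 0.082 F [1.2 1.2 6.4] T [ 0.05 -0.05 -0.04] grip 0.06341543619072916 67.63159990310669
```

Emit:
send_rows:
  motion: "1 0 0 -1 0;1 0 0 -3 0;1 0 0 -6 0;1 0 0 -10 0;1 0 0 -14.7 0"

```text
clock: 3.7
eef_pos: [0.5647, 0.1202, 0.2583]
tool_rot: [0.601, 0.799, -0.003, -0.002]
ft_force: [0.7, -0.1, -3.3]
grip_width: 0.0632
grasp_force: 67.5
```

```bash
python3 -c "
from h import *
go(w(BATH,np.array([-.125,-.012,.2614])),.2)"
```

```text
t 3.7 at [0.5647 0.1202 0.2583] yaw 0.282 tilt z [-0.007 -0.002 -1.   ] move [-17.13  -9.68  -0.25] 0.082 F [ 0.7 -0.1 -3.3] T [ 0.07 -0.12 -0.01] grip 0.06316241206184524 67.5115978717804
```

Emit:
send_rows:
  motion: "1 -3.4 -2 0 0.02;1 -7.5 -4.3 -0.2 0.04;1 -12 -6.8 -0.3 0.06;1 -15.5 -8.8 -0.3 0.082;1 -17.1 -9.7 -0.3 0.082"

```text
clock: 4.2
eef_pos: [0.5189, -0.0738, 0.2617]
tool_rot: [0.635, 0.773, -0.002, -0.001]
ft_force: [0.1, 0.9, -3.4]
grip_width: 0.063
grasp_force: 68.5
```

Emit:
send_rows:
  motion: "1 0 0 0 0;1 0 0 0 0;1 0 0 0 0"

```text
clock: 4.5
eef_pos: [0.5211, -0.0696, 0.2619]
tool_rot: [0.633, 0.775, -0.0, -0.001]
ft_force: [-0.1, -0.8, -3.7]
grip_width: 0.0631
grasp_force: 68.5
```

```bash
python3 -c "
from h import *
go(w(BATH,np.array([-.125,-.012,.2614])),.2)
import cv2
a=vision.camera('side')[40:240,250:410]
im=cv2.resize(np.clip(a*1.6,0,255).astype('uint8'),(480,600),interpolation=2)
b=vision.camera('top')[150:300,330:450]
im=np.hstack([im,np.vstack([cv2.resize(np.clip(b*1.6,0,255).astype('uint8'),(320,400)),np.zeros((200,320,3),'uint8')])])
cv2.imwrite('pics/h.png',im[...,::-1])"
```

```text
t 4.5 at [ 0.5211 -0.0696  0.2619] yaw 0.201 tilt z [-0.001  0.001 -1.   ] move [-0.13 -0.2   0.05] 0.001 F [-0.1 -0.8 -3.7] T [ 0.01  0.04 -0.  ] grip 0.06305902661110922 68.51175785064697
```

View pics/h.png

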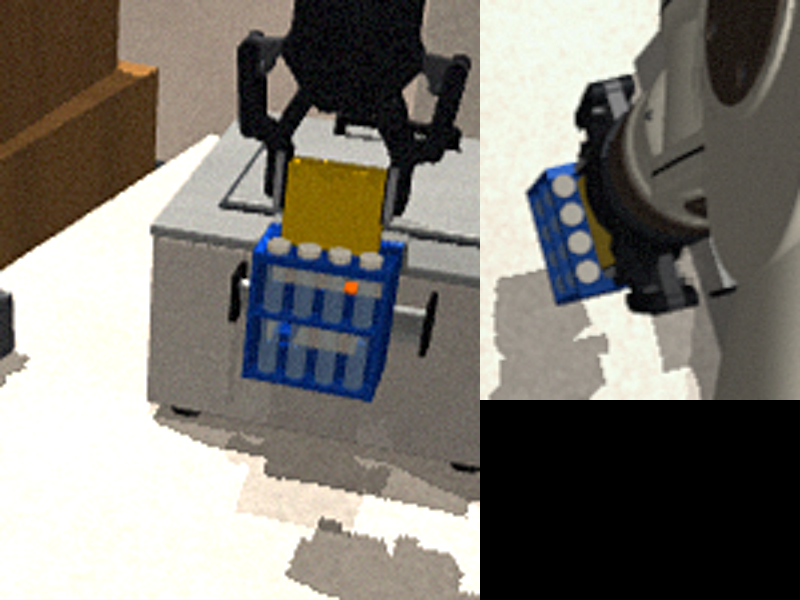

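The caddy hangs in the grip in front of the rail: fin top at (286–387,160) and front bottom corners at (243,377) and (373,400). I'll fit its tilt from these points.

```bash
cat >> h.py <<'E'
OFF=np.array([-2.,.6,114.4])
def tilt_pts(pts,tcp,yaw,free=True):
    "fit tilt (rad, about caddy +y) [+ small tcp shift]"
    def r(p):
        A=R.from_euler("ZY",[yaw,p[0]]);o=[]
        for c,x,y,z,q in pts: o.append(proj(c,tcp+p[1:4]+A.apply((np.array([x,y,z])-OFF)/1e3))-q)
        return np.concatenate(o+[p[1:4]*300])
    s=least_squares(r,[0.,0,0,0],loss="soft_l1");print("tilt deg",np.degrees(s.x[0]),"shift mm",s.x[1:]*1e3,np.round(r(s.x)[:-3].reshape(-1,2),1).tolist());return s.x
E
python3 -c "
from h import *
S=lambda X,Y:((X+.5)/3-.5+250,(Y+.5)/3-.5+40)
T=lambda X,Y:((X+.5)/2.667-.5+330,(Y+.5)/2.667-.5+150)
P=[('side',-7,32,151,S(288,160)),('side',-7,-32,151,S(387,167)),('side',-25,45,0,S(243,377)),('side',-25,-45,0,S(374,401)),
('top',-25,45,0,T(527,187)),('top',-25,-45,0,T(558,303))]
tilt_pts(P,np.array([.5211,-.0696,.2619]),.201-np.pi/2)"
```

```text
tilt deg -10.559741338014987 shift mm [  3.02004861 -13.12793888  -1.27773865] [[0.3, 0.7], [0.6, 3.2], [3.5, -6.1], [1.8, -6.2], [-164.2, -1.3], [-164.0, -2.5]]
```

```bash
python3 -c "
from h import *
S=lambda X,Y:((X+.5)/3-.5+250,(Y+.5)/3-.5+40)
T=lambda X,Y:((X-480+.5)/2.667-.5+330,(Y+.5)/2.667-.5+150)
P=[('side',-7,32,151,S(288,160)),('side',-7,-32,151,S(387,167)),('side',-25,45,0,S(243,377)),('side',-25,-45,0,S(374,401)),
('top',-25,45,0,T(527,187)),('top',-25,-45,0,T(558,303))]
tilt_pts(P,np.array([.5211,-.0696,.2619]),.201-np.pi/2)"
```

```text
tilt deg 0.44261552405986493 shift mm [ 1.06739324 -1.43895146  1.09583686] [[-0.4, -0.4], [0.2, 2.1], [-0.7, -0.5], [-1.2, -0.3], [0.2, 1.8], [0.1, 1.0]]
```

Emit:
send_rows:
  motion: "1 -1.5 -0.2 0 0;1 -2.8 -0.2 0 0;1 -3.3 -0.2 0 0;1 -3.6 -0.2 0 0;1 -3.8 -0.2 0 0"

```text
clock: 5.1
eef_pos: [0.527, -0.1086, 0.2622]
tool_rot: [0.633, 0.774, 0.0, -0.0]
ft_force: [0.2, -0.7, -4.2]
grip_width: 0.0627
grasp_force: 68.5
```

Emit:
send_rows:
  motion: "1 -0.3 0 0 0;1 -0.5 0 0 0;1 -0.7 0 0 0;1 -0.7 0 0 0"

```text
clock: 5.5
eef_pos: [0.5281, -0.1137, 0.2625]
tool_rot: [0.633, 0.774, 0.001, -0.001]
ft_force: [-0.9, 4.9, -1.6]
grip_width: 0.0628
grasp_force: 68.8
```

Emit:
send_rows:
  motion: "1 -0.3 0 -0.13 0;1 -0.6 0 -0.26 0;1 -0.9 0 -0.38 0;1 -1.2 0 -0.5 0;1 -1.2 0 -0.5 0"

```text
clock: 6.0
eef_pos: [0.5307, -0.1264, 0.2671]
tool_rot: [0.633, 0.774, 0.0, -0.001]
ft_force: [-0.5, 4.3, -3.3]
grip_width: 0.063
grasp_force: 67.8
```

```bash
python3 -c "
from h import *
go(w(BATH,np.array([-.05,-.012,.274])),.2)"
```

```text
t 6.0 at [ 0.5307 -0.1264  0.2671] yaw 0.2 tilt z [-0.     0.001 -1.   ] move [-1.87 -0.01 -0.69] 0.0 F [-0.5  4.3 -3.3] T [1.52 0.25 0.13] grip 0.06300943486528057 67.84152030944824
```

Emit:
send_rows:
  motion: "1 -0.4 0 -0.12 0;1 -0.8 0 -0.24 0;1 -1.2 0 -0.36 0;1 -1.6 0 -0.46 0;1 -2.0 0 -0.55 0"

```text
clock: 6.5
eef_pos: [0.5346, -0.1467, 0.2726]
tool_rot: [0.633, 0.774, -0.0, -0.0]
ft_force: [-0.2, 4.9, -5.4]
grip_width: 0.0627
grasp_force: 66.9
```

```bash
python3 -c "
from h import *
go(w(BATH,np.array([-.05,-.012,.274])),.2)
import cv2
a=vision.camera('side')[40:240,270:430]
im=cv2.resize(np.clip(a*1.6,0,255).astype('uint8'),(480,600),interpolation=2)
b=vision.camera('top')[150:300,330:450]
im=np.hstack([im,np.vstack([cv2.resize(np.clip(b*1.6,0,255).astype('uint8'),(320,400)),np.zeros((200,320,3),'uint8')])])
cv2.imwrite('pics/i.png',im[...,::-1])"
```

```text
t 6.5 at [ 0.5346 -0.1467  0.2726] yaw 0.2 tilt z [-0.  0. -1.] move [ 0.19  0.01 -0.14] -0.0 F [-0.2  4.9 -5.4] T [1.55 0.15 0.03] grip 0.06272471786228861 66.85128092765808
```

View pics/i.png

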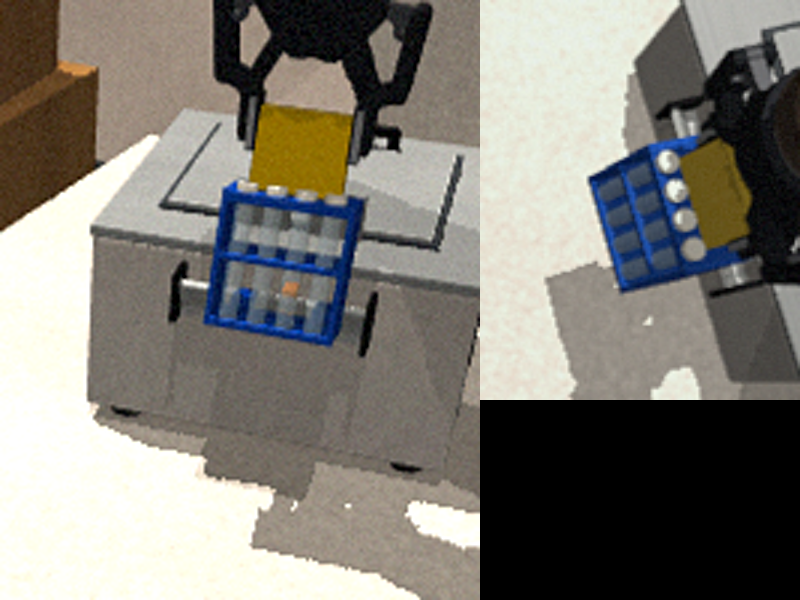

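The caddy is clearly tipped towards the bath: front bottom corners at (205,323) and (331,345) in the side view, and the front face shows from above. I'll fit the tilt and strip position.

```bash
cat >> h.py <<'E'
OFF=np.array([-2.,.6,136.]); UP=np.array([0,0,.0216])
def key(th,dx=0,dz=0):
    "tip & foot in bath frame for present TCP and tilt th(rad)"
    o=bot.get_obs();q=o["eef_pos"]+UP-np.r_[BATH[:2],0];c,s=np.cos(BATH[2]),np.sin(BATH[2])
    g=np.array([c*q[0]+s*q[1],-s*q[0]+c*q[1],q[2]])*1e3;A=R.from_euler("Y",th)
    for n,P in dict(tip=[52,0,60],foot=[57,0,7],orig=[0,0,0],grip=[-2,.6,136]).items(): print(n,np.round(g+A.apply(np.array(P)-OFF)+[dx,0,dz],1))
E
python3 -c "
from h import *
S=lambda X,Y:((X+.5)/3-.5+270,(Y+.5)/3-.5+40)
T=lambda X,Y:((X-480+.5)/2.667-.5+330,(Y+.5)/2.667-.5+150)
P=[('side',-7,32,151,S(257,105)),('side',-7,-32,151,S(352,111)),('side',-25,45,0,S(205,323)),('side',-25,-45,0,S(332,346)),
('top',-25,45,0,T(590,177)),('top',-25,-45,0,T(622,292))]
x=tilt_pts(P,np.array([.5346,-.1467,.2726])+UP,.2-np.pi/2)
key(x[0])"
```

```text
tilt deg 13.449064653141626 shift mm [0.5666701  1.21856455 0.20176924] [[0.7, -0.6], [0.8, 1.6], [-0.8, -0.1], [-0.9, -0.2], [-0.0, -0.2], [0.3, 0.3]]
tip [-12.9 -12.7 207.9]
foot [-20.3 -12.7 155.1]
orig [-77.4 -12.7 161.6]
grip [-47.7 -12.1 294.3]
```

Emit:
send_rows:
  motion: "1 1 0 0 0;1 2 0 0 0;1 2 0 1.5 0;1 2 0 3 0;1 2 0 4 0"

```text
clock: 7.1
eef_pos: [0.5305, -0.1266, 0.2324]
tool_rot: [0.633, 0.774, -0.001, 0.001]
ft_force: [-0.5, 0.5, -3.9]
grip_width: 0.0632
grasp_force: 67.1
```

Emit:
send_rows:
  motion: "1 0 0 0 0;1 -1 0 0 0;1 -1.8 0 0 0;1 -2.4 0 0 0;1 -2.4 0 0 0"

```text
clock: 7.6
eef_pos: [0.536, -0.1517, 0.2332]
tool_rot: [0.634, 0.774, 0.0, 0.001]
ft_force: [0.1, -0.7, -4.1]
grip_width: 0.0631
grasp_force: 67.2
```

```bash
python3 -c "
from h import *
go(w(BATH,np.array([-.05,-.012,.23])),.2);key(np.radians(14.5))
import cv2
a=vision.camera('side')[60:210,290:430]
im=cv2.resize(np.clip(a*1.6,0,255).astype('uint8'),(560,600),interpolation=2)
b=vision.camera('top')[160:300,370:430]
im=np.hstack([im,np.vstack([cv2.resize(np.clip(b*1.6,0,255).astype('uint8'),(240,560)),np.zeros((40,240,3),'uint8')])])
cv2.imwrite('pics/j.png',im[...,::-1])"
```

```text
t 7.6 at [ 0.536  -0.1517  0.2332] yaw 0.198 tilt z [ 0.001 -0.001 -1.   ] move [ 0.71 -0.03  0.32] -0.002 F [ 0.1 -0.7 -4.1] T [-0.03 -0.03  0.01] grip 0.06306142289120487 67.18691110610962
tip [ -9.6 -12.3 167.7]
foot [-18.  -12.3 115.2]
orig [-75.  -12.3 122.6]
grip [-42.9 -11.7 254.8]
```

View pics/j.png

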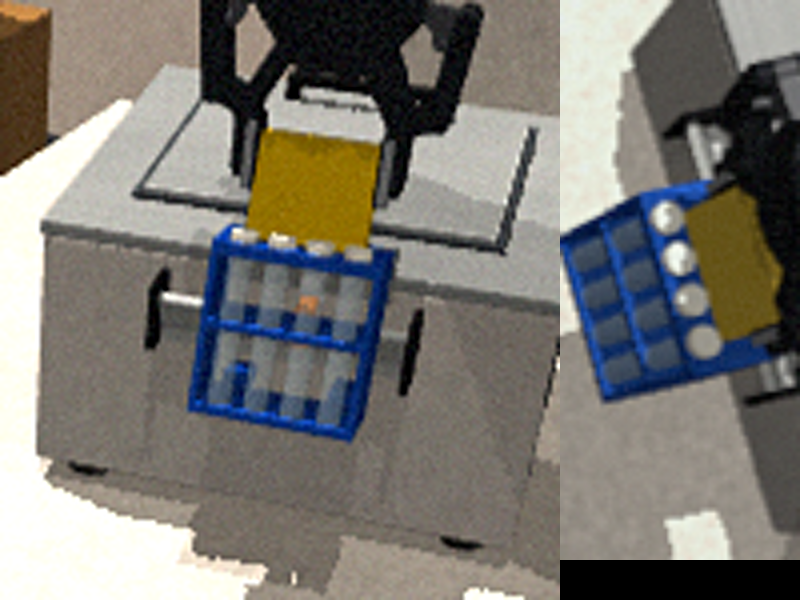

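No contact yet, and the tilted caddy sits over the pocket with the orange locator visible through its frame at (308,303). I'll lower it slowly.

Emit:
send_rows:
  motion: "1 0 0 0.3 0;1 0 0 0.5 0;1 0 0 0.7 0;1 0 0 0.85 0;1 0 0 1.0 0"

```text
clock: 8.2
eef_pos: [0.5354, -0.1501, 0.2226]
tool_rot: [0.633, 0.774, -0.0, -0.0]
ft_force: [0.0, -0.0, -4.5]
grip_width: 0.0631
grasp_force: 67.2
```

```bash
python3 -c "
from h import *
go(w(BATH,np.array([-.05,-.012,.23])),.2);key(np.radians(14.5))"
```

```text
t 8.2 at [ 0.5354 -0.1501  0.2226] yaw 0.2 tilt z [-0.  0. -1.] move [ 0.55 -0.   -0.74] 0.0 F [ 0.  -0.  -4.5] T [ 0.   -0.01 -0.08] grip 0.06314158034502643 67.18639969825745
tip [-11.3 -12.6 157.1]
foot [-19.7 -12.6 104.5]
orig [-76.6 -12.6 112. ]
grip [-44.5 -12.  244.2]
```

Emit:
send_rows:
  motion: "1 -0.15 0 0.15 0;1 -0.3 0 0.3 0;1 -0.3 0 0.45 0;1 -0.3 0 0.6 0;1 -0.3 0 0.7 0"

```text
clock: 8.7
eef_pos: [0.536, -0.1532, 0.2156]
tool_rot: [0.633, 0.774, -0.0, -0.0]
ft_force: [-0.9, -0.2, -4.4]
grip_width: 0.0632
grasp_force: 67.2
```

```bash
python3 -c "
from h import *
go(w(BATH,np.array([-.05,-.012,.23])),.2);key(np.radians(14.5))"
```

```text
t 8.7 at [ 0.536  -0.1532  0.2156] yaw 0.2 tilt z [-0.  0. -1.] move [ 0.86 -0.   -1.44] -0.0 F [-0.9 -0.2 -4.4] T [-0.02 -0.02  0.  ] grip 0.06318503009468691 67.18639969825745
tip [ -8.1 -12.6 150.1]
foot [-16.6 -12.6  97.6]
orig [-73.5 -12.6 105.1]
grip [-41.4 -12.  237.2]
```

Emit:
send_rows:
  motion: "1 0 0 0.2 0;1 0 0 0.4 0;1 0 0 0.5 0;1 0 0 0.6 0;1 0 0 0.6 0"

```text
clock: 9.2
eef_pos: [0.536, -0.1532, 0.2096]
tool_rot: [0.633, 0.774, -0.0, -0.0]
ft_force: [-0.8, -0.2, -3.8]
grip_width: 0.0629
grasp_force: 67.2
```

Emit:
send_rows:
  motion: "1 0 0 0.15 0;1 0 0 0.3 0;1 0 0 0.4 0;1 0 0 0.4 0"

```text
clock: 9.6
eef_pos: [0.5361, -0.1533, 0.2057]
tool_rot: [0.633, 0.774, -0.0, 0.0]
ft_force: [0.7, 0.7, -4.3]
grip_width: 0.0633
grasp_force: 67.2
```

```bash
python3 -c "
from h import *
go(w(BATH,np.array([-.05,-.012,.23])),.2);key(np.radians(14.5))"
```

```text
t 9.6 at [ 0.5361 -0.1533  0.2057] yaw 0.2 tilt z [-0. -0. -1.] move [ 0.87 -0.   -2.43] -0.0 F [ 0.7  0.7 -4.3] T [-0.08 -0.04  0.02] grip 0.06329848279456528 67.19325542449951
tip [ -8.  -12.6 140.2]
foot [-16.5 -12.6  87.6]
orig [-73.4 -12.6  95.1]
grip [-41.3 -12.  227.3]
```

Emit:
send_rows:
  motion: "1 -0.1 0 0.1 0;1 -0.2 0 0.2 0;1 -0.25 0 0.3 0;1 -0.25 0 0.4 0;1 -0.25 0 0.4 0"

```text
clock: 10.1
eef_pos: [0.5365, -0.1557, 0.2016]
tool_rot: [0.633, 0.774, -0.0, -0.0]
ft_force: [-0.1, 0.7, -4.0]
grip_width: 0.063
grasp_force: 67.2
```

Emit:
send_rows:
  motion: "1 0 0 0.1 0;1 0 0 0.2 0;1 0 0 0.3 0;1 0 0 0.3 0"

```text
clock: 10.5
eef_pos: [0.537, -0.1563, 0.1992]
tool_rot: [0.633, 0.774, -0.0, 0.001]
ft_force: [0.2, -1.7, -2.2]
grip_width: 0.0631
grasp_force: 67.5
```

Emit:
send_rows:
  motion: "1 0.2 0 0.15 0;1 0.44 0 0.28 0;1 0.65 0 0.4 0;1 0.87 0 0.53 0;1 0.87 0 0.53 0"

```text
clock: 11.0
eef_pos: [0.5355, -0.1472, 0.1941]
tool_rot: [0.633, 0.774, 0.0, 0.001]
ft_force: [0.8, -3.7, 3.7]
grip_width: 0.0629
grasp_force: 68.5
```

```bash
python3 -c "
from h import *
go(w(BATH,np.array([-.059,-.012,.1884])),.2);key(np.radians(8.7))"
```

```text
t 11.0 at [ 0.5355 -0.1472  0.1941] yaw 0.2 tilt z [ 0.002 -0.001 -1.   ] move [ 1.16 -0.06  0.57] 0.0 F [ 0.8 -3.7  3.7] T [-1.43 -0.32 -0.06] grip 0.06294028826412357 68.45368266105652
tip [ -5.6 -12.  132.5]
foot [ -8.6 -12.   79.3]
orig [-66. -12.  81.]
grip [-47.4 -11.4 215.7]
```

Emit:
send_rows:
  motion: "1 0.25 0 0.12 0;1 0.5 0 0.25 0;1 0.7 0 0.37 0;1 0.9 0 0.48 0;1 0.9 0 0.48 0"

```text
clock: 11.5
eef_pos: [0.5334, -0.1375, 0.1887]
tool_rot: [0.633, 0.774, 0.001, -0.0]
ft_force: [1.3, -1.9, 4.5]
grip_width: 0.0631
grasp_force: 69.2
```

```bash
python3 -c "
from h import *
go(w(BATH,np.array([-.059,-.012,.1884])),.2);key(np.radians(2))"
```

```text
t 11.5 at [ 0.5334 -0.1375  0.1887] yaw 0.201 tilt z [ 0.001  0.001 -1.   ] move [ 0.17 -0.05  0.03] 0.001 F [ 1.3 -1.9  4.5] T [-0.91 -0.65 -0.04] grip 0.06308654154220114 69.2028272151947
tip [ -6.  -12.1 132.5]
foot [ -2.8 -12.1  79.3]
orig [-60.1 -12.1  74.3]
grip [-57.3 -11.5 210.3]
```

Emit:
send_rows:
  motion: "1 0.1 0 0.07 0;1 0.2 0 0.15 0;1 0.3 0 0.2 0;1 0.3 0 0.2 0"

```text
clock: 11.9
eef_pos: [0.5332, -0.1364, 0.1879]
tool_rot: [0.633, 0.774, -0.0, 0.002]
ft_force: [1.6, -4.7, 8.0]
grip_width: 0.0629
grasp_force: 69.7
```

```bash
python3 -c "
from h import *
go(w(BATH,np.array([-.059,-.012,.1884])),.2);key(np.radians(0))"
```

```text
t 11.9 at [ 0.5332 -0.1364  0.1879] yaw 0.2 tilt z [ 0.002 -0.003 -1.   ] move [ 0.05 -0.05 -0.05] -0.0 F [ 1.6 -4.7  8. ] T [-1.74 -0.27  0.1 ] grip 0.06285548676362016 69.74724054336548
tip [ -4.5 -12.1 133.5]
foot [  0.5 -12.1  80.5]
orig [-56.5 -12.1  73.5]
grip [-58.5 -11.5 209.5]
```

Emit:
send_rows:
  motion: "1 -0.1 0 -0.15 0;1 -0.15 0 -0.2 0;-0.3 -0.15 0 -0.2 0;-1 -0.15 0 -0.2 0;-1 -0.15 0 -0.2 0"

```text
clock: 12.4
eef_pos: [0.531, -0.1355, 0.1875]
tool_rot: [0.633, 0.774, -0.0, -0.003]
ft_force: [0.7, -0.1, 0.1]
grip_width: 0.0852
grasp_force: 0.0
```

Emit:
send_rows:
  motion: "-1 0 0 0 0;-1 0 0 -2 0;-1 0 0 -4 0;-1 0 0 -8 0;-1 0 0 -10 0"

```text
clock: 12.9
eef_pos: [0.5329, -0.1364, 0.2914]
tool_rot: [0.633, 0.774, 0.001, 0.001]
ft_force: [0.8, -0.4, 0.3]
grip_width: 0.0851
grasp_force: 0.0
```

Emit:
send_rows:
  motion: "-1 3 0 -3 0;-1 8 0 -3 0;-1 12 0 -3 0;-1 16 0 -3 0;-1 20 0 -3 0"

```text
clock: 13.4
eef_pos: [0.4918, 0.0609, 0.3185]
tool_rot: [0.633, 0.774, -0.0, -0.001]
ft_force: [0.4, 1.1, 0.1]
grip_width: 0.0851
grasp_force: 0.0
```

```bash
python3 -c "
from h import *
go(w(BATH,np.array([-.059,-.012,.1884])),.2)
import cv2
a=vision.camera('side')[60:210,290:430]
im=cv2.resize(np.clip(a*1.6,0,255).astype('uint8'),(560,600),interpolation=2)
b=vision.camera('top')[160:300,370:430]
im=np.hstack([im,np.vstack([cv2.resize(np.clip(b*1.6,0,255).astype('uint8'),(240,560)),np.zeros((40,240,3),'uint8')])])
cv2.imwrite('pics/k.png',im[...,::-1])"
```

```text
t 13.4 at [0.4918 0.0609 0.3185] yaw 0.2 tilt z [-0.001  0.001 -1.   ] move [-20.12   0.1   12.99] 0.0 F [0.4 1.1 0.1] T [-0.03 -0.04  0.01] grip 0.08511650166230068 0.0
```

View pics/k.png

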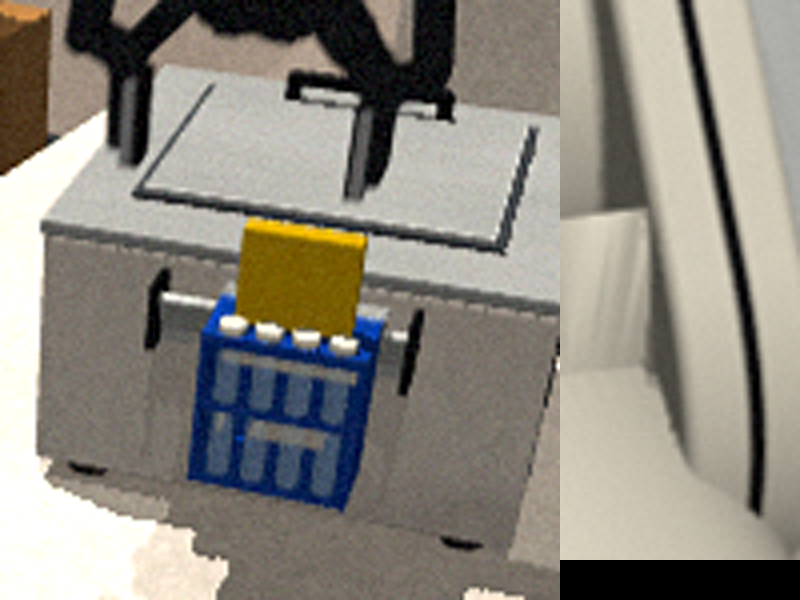

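The caddy hangs upright on the rail, released, with the fin top at (243–365,232) and front bottom corners at (190,478) and (345,510). I'll compare these with the projected home pose.

```bash
python3 -c "
from h import *
S=lambda X,Y:np.array(((X+.5)/4-.5+290,(Y+.5)/4-.5+60))
P=[(-7,32,151,S(243,231)),(-7,-32,151,S(362,247)),(-25,45,0,S(190,478)),(-25,-45,0,S(346,510)),(7,32,151,S(248,221)),(7,-32,151,S(367,235))]
for x,y,z,q in P: print(np.round(proj('side',w(BATH,np.array([x-57,y-12,z+74])/1e3))-q,1))"
```

```text
[-0.2 -1.5]
[ 0.4 -0.7]
[-1.1  0.4]
[-0.8  0.3]
[ 0.1 -1.6]
[ 0.3 -0.4]
```

```bash
python3 -c "
from workcell import workorder
print(workorder.job_done())"
```

```text
the job is handed in; nothing more can be done
None
```

The caddy hangs upright on the cleat rail, released, with its strip over the locator; the last picture matches the home pose to within about 1.6 pixels. I handed the job in at about 13.5 s, but no verdict came back.

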